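Push the filter turret round to the blue position

ROBOT

A 6-joint arm with a two-finger parallel gripper is mounted at the origin on the work surface. World frame = base frame: x ahead of the robot, y to its left, z up, the work surface at z = 0. Lengths are in m, angles in rad, forces in N, time in s.
With the tool pointing down it reaches from about 0.375 to 0.975 m from the base axis. Payload 3.8 kg.
Tool frame: the origin (TCP) lies at the centre of the arm's flange, where the gripper is bolted on; the fingertips stand 173 mm ahead of it and the grasp point (between the pads) lies 155 mm ahead of it; z points along the fingers, y is the direction in which the jaws open and shut (so a half turn about z gives the same grasp; the last joint's range is limited). The gripper opens to 85 mm and grips with 20 to 120 N. Pads are 22 mm wide; open, the fingers measure 114 mm over their backs; the gripper's body (76 mm by 85 mm) begins 54 mm behind the grasp point. The pads swing forward as they close: fully open they stand 13 mm farther back than shut.
Start: joints at [1.117, 0.264, 1.604, -0, 1.274, -0.037], TCP at [0.273, 0.617, 0.405] pointing down, gripper open.
Joint ranges: [-2.63, 2.63], [-0.94, 2.18], [0.31, 2.57], [-1.31, 4.45], [0, 2.66], [-2.55, 2.55]. Speed limits (rad/s): [2.57, 2.57, 3.14, 3.14, 3.14, 3.14].

INTERFACE

Orientations are given as a unit quaternion [w, x, y, z].
In Python, from workcell import bot gives the robot as it stands. The module is installed in compiled form; this text tells all that it offers.
- The arm moves only by the shell command python3 -m handwheel 'ROWS'. ROWS is JSON, a list of rows, each a list of 3 entries, a list of its own where there are three numbers: the closure, from 0 (fully open) to 1 (shut), then the shift along the world's x, y, z in m, then the turn about the world's z in rad. A call has 1 to 5 rows; each row shifts and turns the commanded pose from where the row before left it; what a row does not reach is not made up. A row lasts 1/12 s, in which the tool goes at most 41.7 mm and 7.16 degrees, less where a joint would pass 70% of its speed; a pose out of reach is approached as far as the arm can. A call is refused whole if a number of a shift passes 0.0417 or a number of a turn 0.125, either way. A call with a gripper value outside its range is refused whole. The fingers move at their own pace and stop on an object; the grip force is fixed at half the most. Time passes only in rows, so rows that do not move let the fingers close. It gives the time, the measured TCP pose, the force and the opening at its end, in the units of the state.
- bot.observe(): the state, without advancing time (a new reading comes with each control period).
- bot.snapshot(name): name is "scene" or "top" or "wrist"; returns a dict with "frame" (420x560x3 uint8, red, green, blue), "K" (3x3 intrinsics, pixels), "T" (4x4, takes a point from camera to world coordinates). Camera axes: x right, y down, z forward; pixel columns grow to the right and rows downward; lengths in m; the calibration is good to about 2 mm. A picture is of the moment at which its call begins. There is no depth.
- bot.job_done(): hands the job in, once; it reports no verdict.
The state is a dict: "time": time; "joint_positions": joint angles; "joint_velocities": joint speeds; "joint_efforts": joint torques, N m; "ee_pos": TCP position; "tool_rot": TCP orientation; "force": force on the tool from outside, world axes, zero at the start; "moment": the same for the moment, N m; "gripper_width": opening from 0.0 (shut) to 1.0 (fully open).
Only numpy, scipy, OpenCV 4.12 (cv2) and the standard library are available. Lean on these libraries where they do the work, as an engineer would, in place of code of your own. Each camera call takes 0.05 s, during which the arm holds its last target.

TASK

On the microscope light source, push the upright white tab on the black filter turret round, from its side and without pinching it, until the tab and its white line point squarely at the blue dot, then let go. Leave the turret seated on the unit (do not lift it), and do not disturb the slide box, the oil bottle or the objective standing beside it.

Things in the scene. Friction and masses are not known exactly. Their poses are not given: they have to be found in the camera images.
- turret_axis (a point): The turret's vertical axis, at the height of the turret's top face (70 mm above the bench). The light source is an ivory box 270 x 260 mm, its deck 50 mm above the bench, fixed to the bench; a round black turret of diameter 170 mm and 18 mm thick lies flat in the middle of the deck. x and y are the box's own horizontal axes, z up.
- turret (a joint): Turn of the turret about its vertical axis, rad; 0 when the tab points along the box's +x axis, growing anticlockwise seen from above. End stops at -2.2 and +2.2; it starts within 0.3 of 0. It turns against even friction (about 1.6 N pushed at the tab), has no click stops and stays where it is left. The four dots stand at -1.745, -0.873, +0.873 and +1.745, a different colour at each from one start to the next, so no end stop lies between the tab and a dot.
- turret_lift (a joint): How far the turret has been lifted off its seat, m; 0 when seated. Only its weight (about 0.6 kg) keeps it down.
- tab_mid (a point): Centre of the upright white tab's body, 63 mm out from the turret's axis, 20 mm above the turret's top face. The tab is a plate 34 mm long radially, 12 mm thick and 40 mm high, standing on the turret (top 110 mm above the bench); it is the only thing on the turret higher than 6 mm (a steel hub of 40 mm diameter). Its x axis points from the turret's axis outward through the tab (the way the tab points), z up.
- tab: The whole upright tab; origin at the middle of its foot, 63 mm from the turret's axis, axes as tab_mid.
- tab_left: The tab's broad face on its +y side (seen from above, the anticlockwise side), a 3 mm skin; pushing on it turns the turret clockwise. Origin as tab.
- tab_right: The tab's broad face on its -y side; pushing on it turns the turret anticlockwise. Origin as tab.
- blue_mark (a point): Centre of the top of the blue dot, a disc 26 mm across and 2.5 mm high fixed on the deck 112 mm from the turret's axis. Red, green and yellow dots alike mark the three other positions.
- slide_box_mid (a point): Centre of the loose open cardboard slide box, 85 x 120 x 30 mm, standing on the bench beside the light source; leave it alone.
- oil_bottle_mid (a point): Centre of the loose amber bottle, 34 mm across, 75 mm high, on the bench; leave it alone.
- objective_mid (a point): Centre of the loose steel microscope objective, 30 mm across, 50 mm high, on the bench; leave it alone.

How it is judged:
By the outcome, as a careful person would: the job done as asked, in the order asked, and still so for the second after the job is handed in, with the robot touching nothing.
It also fails if it takes over 42 s, if anything falls off the work surface, if the arm or the gripper's body presses on something with over 40 N, if the wrist force passes 120 N, or if a joint passes its speed limit or range.

## Working session

There is one attempt and no reset: what is moved stays moved. The work goes in short steps, Python scripts to look and compute and a shell command to move; the robot and the scene stay as the last step left them, time stands still between calls to the robot, and variables do not carry over. Pictures are saved under pics/ and viewed, and the job is handed in when it is done.

```bash
mkdir -p pics; python3 - <<'E'
from workcell import bot
import cv2,numpy as np
for n in ["top","scene"]:
    s=bot.snapshot(n); cv2.imwrite(f"pics/{n}0.png",s["frame"][:,:,::-1]); print(n,s["K"].tolist(),np.round(s["T"],4).tolist())
o=bot.observe(); print(o)
E
```

```text
top [[384.15383985361296, 0.0, 276.07141193243746], [0.0, 384.15383985361296, 199.71374011881608], [0.0, 0.0, 1.0]] [[0.1564, -0.9624, 0.222, 0.3902], [-0.9877, -0.1517, 0.0382, 0.0414], [-0.0031, -0.2253, -0.9743, 0.8899], [0.0, 0.0, 0.0, 1.0]]
scene [[443.1327315468254, 0.0, 277.289545416506], [0.0, 443.1327315468254, 202.86925493967664], [0.0, 0.0, 1.0]] [[-0.5831, 0.5129, -0.6301, 1.0469], [0.8121, 0.3891, -0.4348, 0.4137], [0.0222, -0.7652, -0.6434, 0.5999], [0.0, 0.0, 0.0, 1.0]]
{'time': 0.1, 'joint_positions': array([ 1.11709631e+00,  2.64675827e-01,  1.60527313e+00,  1.44354810e-05,
        1.27371024e+00, -3.68865307e-02]), 'joint_velocities': array([-0.00068955, -0.00120264, -0.00289079,  0.00017372, -0.00200697,
        0.00074806]), 'joint_efforts': array([-1.16785341e-04, -5.16706824e+01, -3.68589020e+01, -6.07757079e-05,
        6.25991132e-03, -4.72845613e-06]), 'ee_pos': array([0.27312264, 0.6169227 , 0.40346823]), 'tool_rot': array([-2.57613611e-04,  2.06903347e-01,  9.78360842e-01, -1.00066727e-03]), 'force': array([0.23601043, 0.95638774, 0.28474344]), 'moment': array([0.04280877, 0.05913174, 0.02096978]), 'gripper_width': 1.0004157648894947}
```

View pics/top0.png

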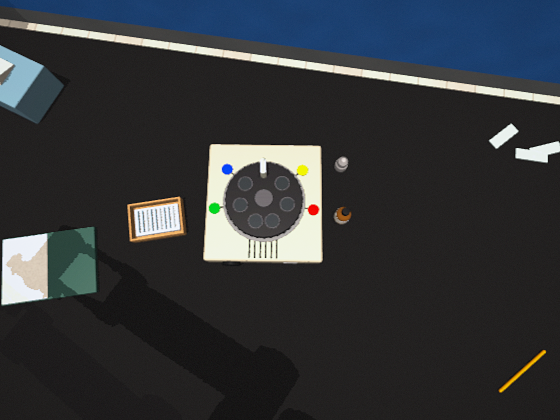

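View pics/scene0.png

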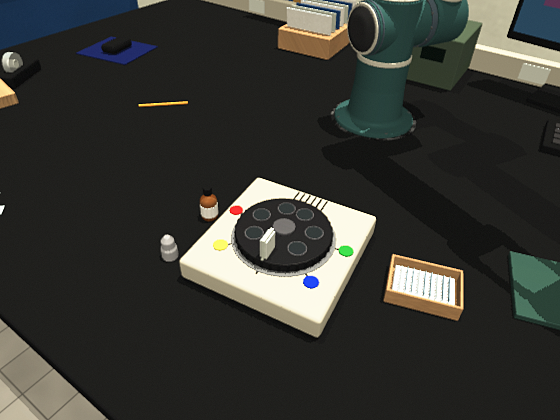

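The top view shows the tab near (263,167), pointing up. Blue is at (227,169), anticlockwise of it. Yellow is at (302,170), red at (313,210) and green at (214,208). Next I'll fit the dots in both views.

```bash
cat > h.py <<'E'
from workcell import bot
import cv2,numpy as np
from scipy.optimize import least_squares
def proj(s,P):
    R=s["T"][:3,:3];t=s["T"][:3,3]; c=(np.atleast_2d(P)-t)@R; c=c@s["K"].T; return c[:,:2]/c[:,2:]
def ray(s,uv,z):
    d=s["T"][:3,:3]@np.linalg.inv(s["K"])@np.array([uv[0],uv[1],1.]);t=s["T"][:3,3]
    return t+d*(z-t[2])/d[2]
H={'red':(0,10),'yellow':(22,38),'green':(45,80),'blue':(105,130)}
def dots(s,box):
    x0,y0,x1,y1=box
    hsv=cv2.cvtColor(s["frame"],cv2.COLOR_RGB2HSV); out={}
    for k,(a,b) in H.items():
        m=cv2.inRange(hsv,(a,150,100),(b,255,255)); mm=np.zeros_like(m); mm[y0:y1,x0:x1]=m[y0:y1,x0:x1]
        n,l,st,c=cv2.connectedComponentsWithStats(mm)
        if n>1:
            i=1+np.argmax(st[1:,4]); out[k]=(c[i],int(st[i,4]))
    return out
BOX={'top':(203,143,325,264),'scene':(180,178,378,330)}
ANG={}
E
python3 - <<'E'
from h import *
for n in BOX:
    s=bot.snapshot(n); d=dots(s,BOX[n])
    W={k:ray(s,v[0],0.0525)[:2] for k,v in d.items()}
    print(n,{k:(np.round(v[0],1).tolist(),v[1],np.round(W[k],4).tolist()) for k,v in d.items()})
    # fit box pose
    A={'blue':.873,'green':1.745,'yellow':-.873,'red':-1.745}
    f=lambda p:np.concatenate([[p[0]+.112*np.cos(p[2]+A[k])-W[k][0],p[1]+.112*np.sin(p[2]+A[k])-W[k][1]] for k in W])
    c=np.mean(list(W.values()),0)
    r=least_squares(f,[c[0],c[1],0.]); print(r.x,np.abs(r.fun).max())
    p=r.x; pr=proj(s,[[p[0]+.112*np.cos(p[2]+.873),p[1]+.112*np.sin(p[2]+.873),.0525]]); print(pr)
    x0,y0,x1,y1=BOX[n]; cv2.imwrite(f"pics/crop_{n}.png",cv2.resize(s["frame"][y0:y1,x0:x1,::-1],None,fx=4 if n=='top' else 3.5,fy=4 if n=='top' else 3.5,interpolation=cv2.INTER_CUBIC))
E
```

```text
top {'red': ([312.9, 209.3], 90, [0.5721, -0.0102]), 'yellow': ([302.0, 169.8], 92, [0.6593, 0.0267]), 'green': ([213.8, 208.0], 90, [0.5408, 0.2082]), 'blue': ([226.7, 168.8], 83, [0.635, 0.1968])}
[0.57580321 0.10168502 0.14172177] 0.000185432693198595
[[226.66010731 168.84286872]]
scene {'red': ([235.9, 209.8], 88, [0.5743, -0.0062]), 'yellow': ([219.6, 245.0], 42, [0.6621, 0.0304]), 'green': ([345.5, 250.7], 117, [0.5435, 0.2108]), 'blue': ([310.4, 281.5], 150, [0.6367, 0.1991])}
[0.57814604 0.104798   0.14274405] 0.0009264185492052907
[[310.76528495 281.9747909 ]]
```

View pics/crop_top.png

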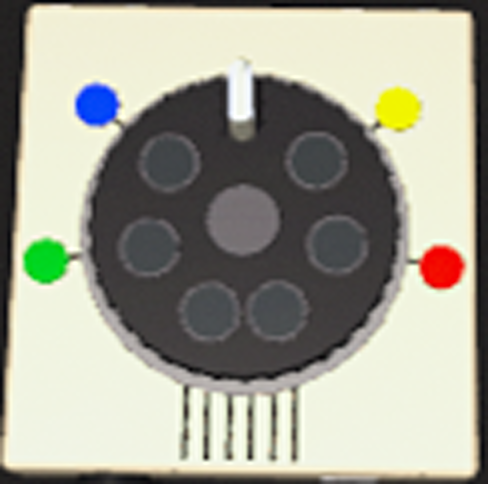

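View pics/crop_scene.png

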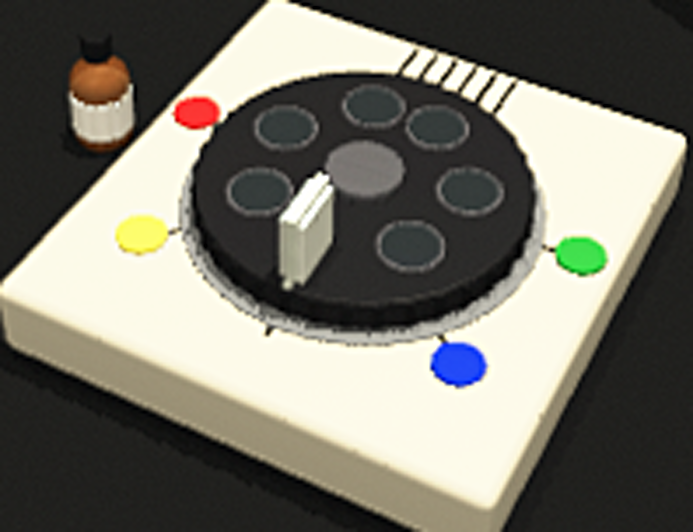

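```bash
cat >> h.py <<'E'
def tabpts(C,phi,n=9):
    u=np.array([np.cos(phi),np.sin(phi)]);v=np.array([-u[1],u[0]])
    P=[]
    for a in(.046,.080):
        for b in(-.006,.006):
            for z in(.07,.11): P.append([*(C+a*u+b*v),z])
    return np.array(P)
def fit_tab(s,C,phis,thr=130,dark=None):
    # IoU of bright pixels over turret disc (and a rim) vs. projected tab hull
    g=s["frame"].min(2); S=4
    M=np.array([[S,0,S/2-.5],[0,S,S/2-.5]],float)
    sz=(560*S,420*S); G=cv2.warpAffine(g,M,sz,flags=cv2.INTER_LINEAR)
    th=np.linspace(0,2*np.pi,100)
    disc=np.c_[C[0]+.081*np.cos(th),C[1]+.081*np.sin(th),0*th+.07]
    reg=np.zeros(G.shape,np.uint8); cv2.fillConvexPoly(reg,np.int32(np.round(proj(s,disc)*S+S/2-.5)),1)
    m=((G>thr)&(reg>0))
    best=[]
    for p in phis:
        h=cv2.convexHull(np.float32(proj(s,tabpts(C,p))*S+S/2-.5)); k=np.zeros(G.shape,np.uint8)
        cv2.fillConvexPoly(k,np.int32(np.round(h)),1); k=(k>0)&(reg>0)
        best.append((k&m).sum()/max(1,(k|m).sum()))
    i=int(np.argmax(best)); return phis[i],best[i]
E
python3 - <<'E'
from h import *
for n,C in (('top',[.5758,.1017]),('scene',[.5781,.1048])):
    s=bot.snapshot(n)
    for thr in (90,110,140): print(n,thr,fit_tab(s,np.array(C),np.arange(-.3,.65,.01),thr))
s=bot.snapshot('wrist'); cv2.imwrite('pics/w0.png',s["frame"][:,:,::-1]); print(np.round(s["T"],3).tolist(),s["K"][0,0])
E
```

```text
top 90 (np.float64(0.17000000000000043), np.float64(0.20509671476819158))
top 110 (np.float64(0.17000000000000043), np.float64(0.2362982929020665))
top 140 (np.float64(0.17000000000000043), np.float64(0.6245954692556634))
scene 90 (np.float64(0.17000000000000043), np.float64(0.49053269376420094))
scene 110 (np.float64(0.17000000000000043), np.float64(0.5413166634108224))
scene 140 (np.float64(0.18000000000000044), np.float64(0.6314171533968644))
[[0.405, 0.869, 0.284, 0.201], [0.914, -0.384, -0.127, 0.651], [-0.001, 0.311, -0.951, 0.373], [0.0, 0.0, 0.0, 1.0]] 362.0256573078756
```

View pics/w0.png

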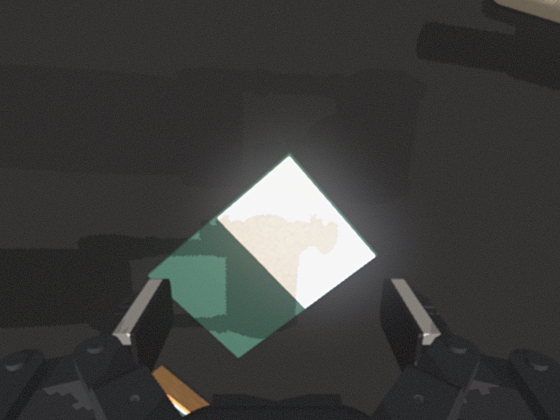

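In the wrist view I see only bench clutter, with the box out of frame. Both cameras put the tab at a world angle of about 0.17 rad and blue at about 1.015, with the axis near (0.577, 0.103). I'll go round to the tab's clockwise side with the gripper shut.

```bash
R='[1,[0.0186,-0.0271,0],-0.049]'
python3 -m handwheel '[[1,[0.0186,-0.0271,0],-0.049],[1,[0.0186,-0.0271,0],-0.049],[1,[0.0186,-0.0271,0],-0.049],[1,[0.0186,-0.0271,0],-0.049],[1,[0.0186,-0.0271,0],-0.049]]'
python3 -m handwheel '[[1,[0.0186,-0.0271,0],-0.049],[1,[0.0186,-0.0271,0],-0.049],[1,[0.0186,-0.0271,0],-0.049],[1,[0.0186,-0.0271,0],-0.049],[1,[0.0186,-0.0271,0],-0.049]]'
python3 -m handwheel '[[1,[0.0186,-0.0271,0],-0.049],[1,[0.0186,-0.0271,0],-0.049],[1,[0.0186,-0.0271,0],-0.049],[1,[0.0186,-0.0271,0],-0.049],[1,[0.0186,-0.0271,0],-0.049]]'
python3 -m handwheel '[[1,[0.0186,-0.0271,0],-0.049],[1,[0.0186,-0.0271,0],-0.049],[1,[0.0186,-0.0271,0],-0.049],[1,[0.0186,-0.0271,0],-0.049],[1,[0.0186,-0.0271,0],-0.049]]'
python3 -m handwheel '[[1,[0,0,-0.015],0],[1,[0,0,-0.015],0],[1,[0,0,-0.015],0],[1,[0,0,-0.015],0],[1,[0,0,0],0]]'
```

```text
time: 0.77
ee_pos: [0.3667, 0.4805, 0.4047]
tool_rot: [0.0, 0.326, 0.945, 0.0]
force: [0.6, -0.4, -0.3]
gripper_width: 0.301
time: 1.18
ee_pos: [0.4599, 0.3448, 0.4049]
tool_rot: [0.0, 0.439, 0.898, 0.0]
force: [0.4, -0.2, 0.2]
gripper_width: -0.001
time: 1.6
ee_pos: [0.5529, 0.2092, 0.4049]
tool_rot: [0.0, 0.546, 0.838, 0.0]
force: [0.3, 0.7, -0.6]
gripper_width: -0.002
time: 2.02
ee_pos: [0.646, 0.0737, 0.4048]
tool_rot: [0.0, 0.644, 0.765, 0.0]
force: [1.6, 0.7, 0.4]
gripper_width: -0.001
time: 2.43
ee_pos: [0.644, 0.0748, 0.3407]
tool_rot: [-0.002, 0.643, 0.766, -0.002]
force: [-1.1, -0.2, -0.4]
gripper_width: 0.003
```

```bash
python3 - <<'E'
from h import *
print(bot.observe()['ee_pos'])
s=bot.snapshot('wrist'); f=s["frame"][:,:,::-1].copy()
for C,c in (([.5758,.1017],(0,255,0)),([.5781,.1048],(255,0,255))):
    C=np.array(C)
    h=cv2.convexHull(np.float32(proj(s,tabpts(C,.17)))); cv2.polylines(f,[np.int32(h)],True,c,1)
    b=proj(s,[[C[0]+.112*np.cos(1.015),C[1]+.112*np.sin(1.015),.0525]])[0]; cv2.circle(f,tuple(int(x) for x in b),3,c,-1)
cv2.imwrite('pics/w1.png',f)
s=bot.snapshot('scene'); cv2.imwrite('pics/s1.png',cv2.resize(s["frame"][140:350,120:400,::-1],None,fx=2.5,fy=2.5))
E
```

```text
[0.64395848 0.07482118 0.34067364]
```

View pics/w1.png

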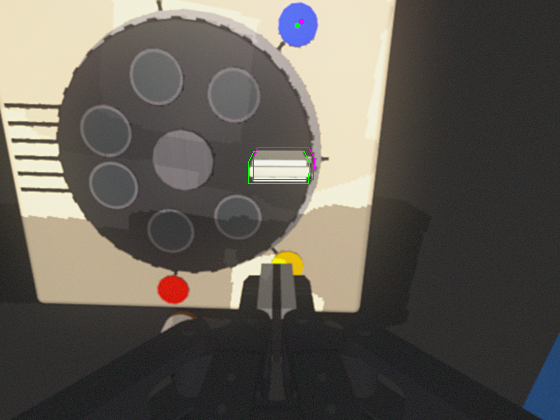

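View pics/s1.png

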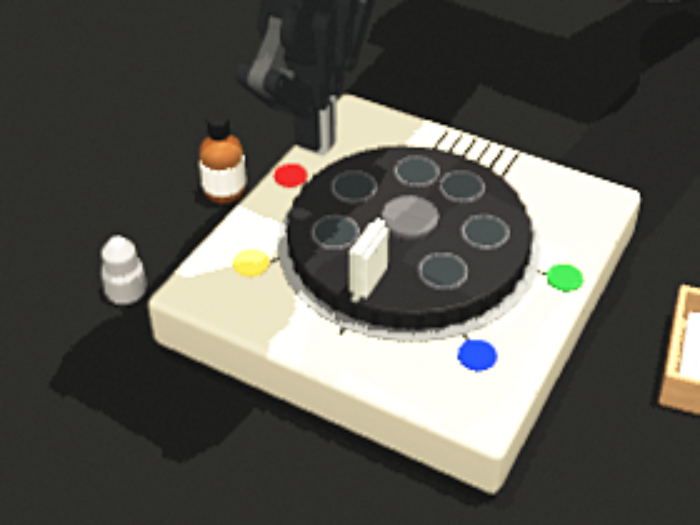

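The wrist view has the tab at (280,168) and blue at (298,25). My predicted overlays match both, and the fingers are lined up on the tab's clockwise side. Now I'll go down.

```bash
python3 -m handwheel '[[1,[0,0,-0.017],0],[1,[0,0,-0.017],0],[1,[0,0,-0.017],0],[1,[0,0,-0.017],0],[1,[0,0,-0.016],0]]'
python3 -m handwheel '[[1,[0,0,0],0],[1,[0,0,0],0]]'
python3 - <<'E'
from h import *
s=bot.snapshot('wrist'); cv2.imwrite('pics/w2.png',s["frame"][:,:,::-1])
s=bot.snapshot('scene'); cv2.imwrite('pics/s2.png',cv2.resize(s["frame"][140:350,120:400,::-1],None,fx=2.5,fy=2.5))
E
```

```text
time: 2.95
ee_pos: [0.646, 0.0754, 0.2619]
tool_rot: [0.001, 0.643, 0.766, 0.001]
force: [0.7, 0.5, 0.0]
gripper_width: -0.001
time: 3.12
ee_pos: [0.6453, 0.0754, 0.2611]
tool_rot: [-0.0, 0.643, 0.766, -0.0]
force: [0.4, -0.0, 0.7]
gripper_width: 0.001
```

View pics/w2.png

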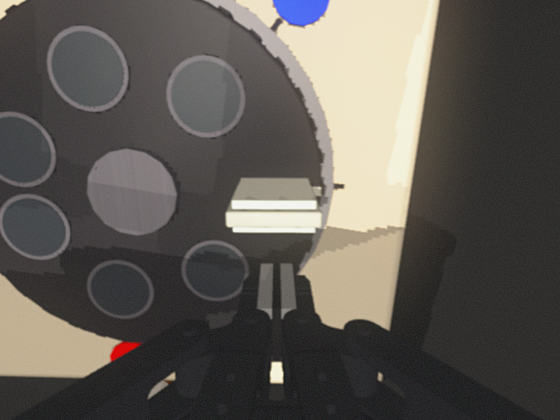

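View pics/s2.png

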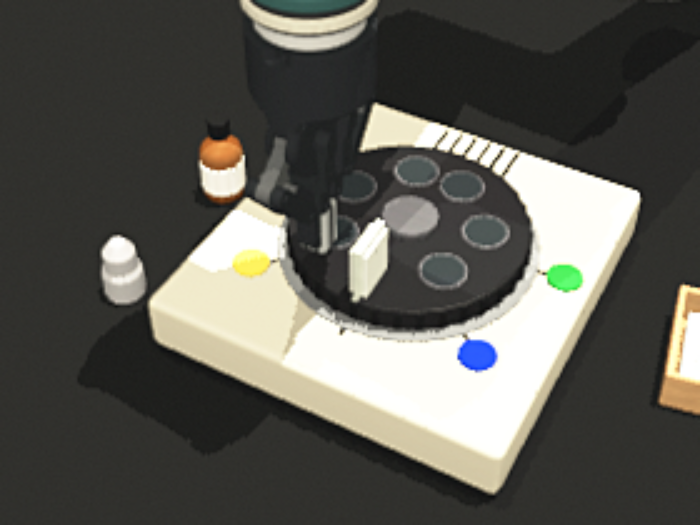

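```bash
python3 - <<'E'
import numpy as np
C=np.array([.577,.103])
P=lambda f:C+.063*np.array([np.cos(f),np.sin(f)])-.017*np.array([-np.sin(f),np.cos(f)])
p=np.array([.6455,.0754])
for f in [.17]+list(.17+.075*np.arange(1,11)):
    print(round(f,3),np.round(P(f),4),np.round((P(f)-p)*1000,1)); p=P(f)
E
python3 -m handwheel '[[1,[-0.001,0.006,0],0],[1,[-0.001,0.006,0],0],[1,[-0.001,0.005,0],0],[1,[-0.0005,0.0035,0],0],[1,[0,0,0],0]]'
```

```text
0.17 [0.642  0.0969] [-3.5 21.5]
0.245 [0.6422 0.1018] [0.3 4.9]
0.32 [0.6421 0.1067] [-0.1  4.9]
0.395 [0.6417 0.1116] [-0.5  4.9]
0.47 [0.6409 0.1164] [-0.8  4.8]
0.545 [0.6397 0.1211] [-1.2  4.7]
0.62 [0.6382 0.1258] [-1.5  4.6]
0.695 [0.6363 0.1303] [-1.9  4.5]
0.77 [0.6341 0.1347] [-2.2  4.4]
0.845 [0.6315 0.1388] [-2.5  4.2]
0.92 [0.6287 0.1428] [-2.8  4. ]
time: 3.63
ee_pos: [0.6418, 0.0967, 0.2613]
tool_rot: [0.0, 0.643, 0.766, 0.0]
force: [-0.4, 0.4, 0.1]
gripper_width: 0.003
```

```bash
python3 -m handwheel '[[1,[0.0003,0.0049,0],0.075],[1,[-0.0001,0.0049,0],0.075],[1,[-0.0005,0.0049,0],0.075],[1,[-0.0008,0.0048,0],0.075],[1,[0,0,0],0]]'
python3 -m handwheel '[[1,[-0.0012,0.0047,0],0.075],[1,[-0.0015,0.0046,0],0.075],[1,[-0.0019,0.0045,0],0.075],[1,[0,0,0],0],[1,[0,0,0],0]]'
cat >> h.py <<'E'
def report(tag):
    o=bot.observe(); print(np.round(o['ee_pos'],4),np.round(o['force'],1))
    s=bot.snapshot('top'); print('top',[fit_tab(s,np.array([.5758,.1017]),np.arange(.1,1.3,.01),t) for t in(140,)])
    c=bot.snapshot('scene'); print('scene',[fit_tab(c,np.array([.5781,.1048]),np.arange(.1,1.3,.01),t) for t in(140,)])
    w=bot.snapshot('wrist')
    cv2.imwrite(f'pics/w{tag}.png',w["frame"][:,:,::-1]); cv2.imwrite(f'pics/s{tag}.png',cv2.resize(c["frame"][140:350,120:400,::-1],None,fx=2.5,fy=2.5))
E
python3 -c "
from h import *
report('3')"
```

```text
time: 4.05
ee_pos: [0.6406, 0.1158, 0.2608]
tool_rot: [0.0, 0.52, 0.854, 0.0]
force: [1.0, 0.6, 1.1]
gripper_width: 0.0
time: 4.47
ee_pos: [0.6359, 0.1291, 0.2606]
tool_rot: [-0.0, 0.424, 0.906, -0.0]
force: [0.1, 0.6, 0.2]
gripper_width: 0.002
[0.6359 0.1291 0.2606] [0.1 0.6 0.2]
top [(np.float64(0.17999999999999997), np.float64(0.2527352297592998))]
scene [(np.float64(0.6999999999999996), np.float64(0.6033015656909462))]
```

View pics/w3.png

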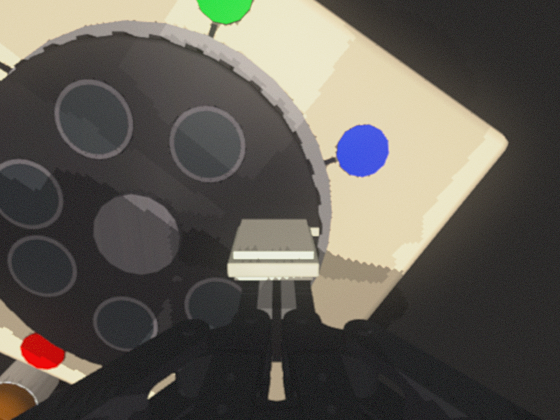

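View pics/s3.png

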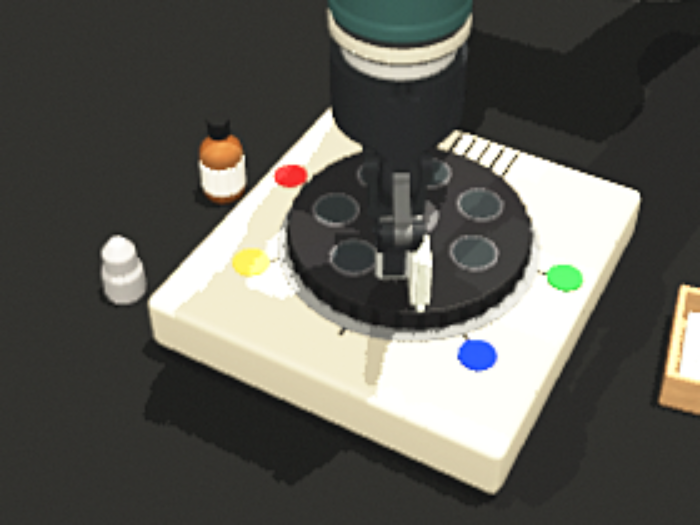

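The push is flush: the wrist view shows the tab at (273,250) with blue ahead at (362,150). The scene fit gives 0.70. I'll carry on to about 0.92.

```bash
python3 -m handwheel '[[1,[-0.0022,0.0044,0],0.075],[1,[-0.0025,0.0042,0],0.075],[1,[-0.0028,0.004,0],0.075],[1,[0,0,0],0],[1,[0,0,0],0]]'
cat >> h.py <<'E'
def wfit(s,p0):
    # wrist: hub centre and blue dot seen in the image -> refine C, then line of tab
    pass
E
python3 -c "
from h import *
report('4')"
```

```text
time: 5.03
ee_pos: [0.6285, 0.1415, 0.2606]
tool_rot: [-0.0, 0.319, 0.948, -0.0]
force: [-0.2, 0.7, 0.6]
gripper_width: -0.0
[0.6285 0.1415 0.2606] [-0.2  0.7  0.6]
top [(np.float64(0.6399999999999997), np.float64(0.4053591790193843))]
scene [(np.float64(0.9299999999999996), np.float64(0.3963036467377822))]
```

View pics/w4.png

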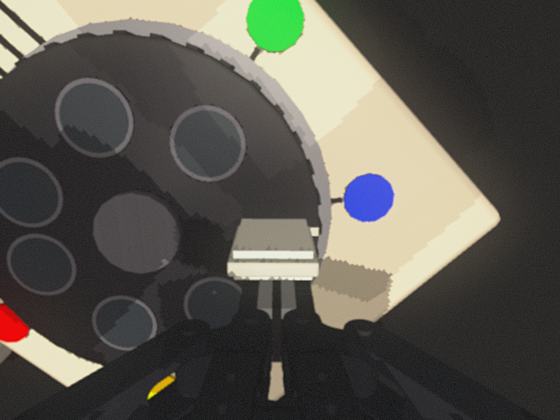

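```bash
cat >> h.py <<'E'
def wrist(s,hub_guess_C=(.577,.103)):
    d=dots(s,(0,0,560,420)); f=s["frame"]
    g=cv2.GaussianBlur(cv2.cvtColor(f,cv2.COLOR_RGB2GRAY),(5,5),0)
    u=proj(s,[[*hub_guess_C,.076]])[0]; r=np.linalg.norm(proj(s,[[hub_guess_C[0]+.02,hub_guess_C[1],.076]])[0]-u)
    th=np.linspace(0,2*np.pi,60)
    W={k:ray(s,v[0],.0525)[:2] for k,v in d.items() if v[1]>200}
    print('hub pred',u,r,{k:(np.round(d[k][0],1).tolist(),d[k][1]) for k in W},{k:np.round(W[k],4).tolist() for k in W})
    return W
E
python3 - <<'E'
from h import *
s=bot.snapshot('wrist'); W=wrist(s)
g=cv2.cvtColor(s["frame"],cv2.COLOR_RGB2GRAY)
# hub by hough
c=cv2.HoughCircles(cv2.medianBlur(g,5),cv2.HOUGH_GRADIENT_ALT,1.5,30,param1=60,param2=.7,minRadius=30,maxRadius=55); print(c)
f=s["frame"][:,:,::-1].copy()
for C,col in (([.577,.103],(0,255,0)),):
    C=np.array(C); th=np.linspace(0,2*np.pi,80)
    for r,z in((.02,.076),(.085,.07)):
        cv2.polylines(f,[np.int32(np.round(proj(s,np.c_[C[0]+r*np.cos(th),C[1]+r*np.sin(th),0*th+z])))],True,col,1)
    P=proj(s,tabpts(C,.922)); 
    for p in P: cv2.circle(f,tuple(int(round(x)) for x in p),2,(0,0,255),-1)
cv2.imwrite('pics/w4b.png',f)
E
```

```text
hub pred [137.60342261 236.07320218] 43.26582424861795 {'red': ([11.2, 325.1], 778), 'yellow': ([160.6, 385.6], 228), 'green': ([274.8, 22.9], 2426), 'blue': ([368.2, 197.4], 1771)} {'red': [0.5748, -0.0069], 'yellow': [0.6586, 0.0318], 'green': [0.542, 0.2082], 'blue': [0.6342, 0.1977]}
[[[207.       142.5       35.87472 ]
  [ 90.       114.        40.145416]
  [135.       234.        41.60127 ]
  [ 39.       270.        34.37069 ]
  [ 18.       202.5       42.013996]
  [ 90.       114.        32.461754]]]
```

View pics/w4b.png

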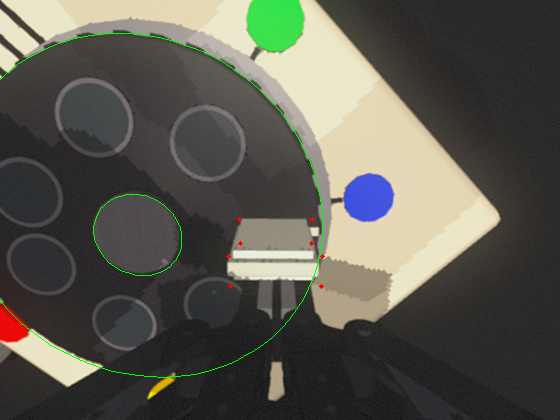

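Using the hub at (135,234) and blue at (368,197), the wrist view gives a blue bearing of about 1.017. The tab lies flush at about 0.92, so I'll push most of what's left and measure again.

```bash
python3 -m handwheel '[[1,[-0.002,0.0025,0],0.05],[1,[-0.0017,0.0019,0],0.035],[1,[0,0,0],0],[1,[0,0,0],0]]'
python3 - <<'E'
from h import *
o=bot.observe(); q=o['tool_rot']; print('tool',2*np.arctan2(q[2],q[1])-np.pi/2)
s=bot.snapshot('wrist'); W=wrist(s)
g=cv2.cvtColor(s["frame"],cv2.COLOR_RGB2GRAY)
c=cv2.HoughCircles(cv2.medianBlur(g,5),cv2.HOUGH_GRADIENT_ALT,1.5,30,param1=60,param2=.7,minRadius=30,maxRadius=55); print(c)
cv2.imwrite('pics/w5.png',cv2.resize(s["frame"][150:300,60:400,::-1],None,fx=2.3,fy=2.3,interpolation=cv2.INTER_CUBIC))
report('5b')
E
```

```text
time: 5.57
ee_pos: [0.625, 0.1458, 0.2607]
tool_rot: [0.0, 0.278, 0.961, -0.0]
force: [-0.2, -0.2, 0.7]
gripper_width: 0.002
tool 1.007375617665975
hub pred [137.5734571  236.25296401] 42.8145894748784 {'red': ([6.3, 315.9], 357), 'green': ([292.0, 33.8], 2672), 'blue': ([367.8, 215.1], 1686)} {'red': [0.5782, -0.0046], 'green': [0.5409, 0.209], 'blue': [0.6342, 0.1977]}
[[[ 91.5      115.5       37.27231 ]
  [208.5      144.        35.802727]
  [ 36.       273.        37.338303]
  [120.       331.5       34.478966]
  [130.5      231.        39.056694]]]
[0.625  0.1459 0.2607] [ 0.6 -0.5  0.1]
top [(np.float64(0.7999999999999996), np.float64(0.4027777777777778))]
scene [(np.float64(0.9799999999999995), np.float64(0.34932997365708396))]
```

View pics/w5.png

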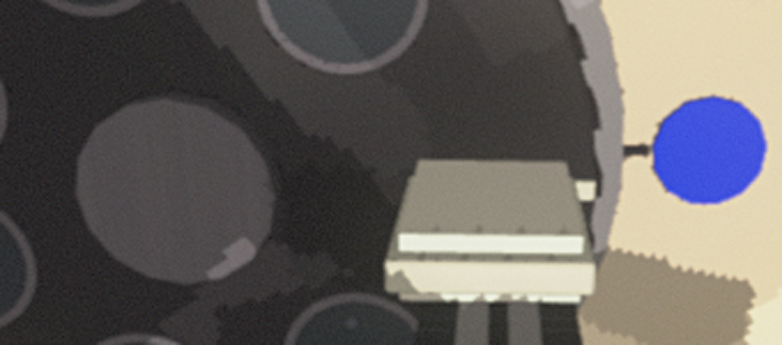

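The push is close to blue. I'll back the fingers straight off and raise them to measure without occlusion.

```bash
python3 -m handwheel '[[1,[0.004,-0.0025,0],0],[1,[0.008,-0.005,0],0],[1,[0.011,-0.007,0],0],[1,[0.0,0.0,0.025],0],[1,[0,0,0.035],0]]'
python3 -m handwheel '[[1,[0.02,-0.012,0.03],0],[1,[0.02,-0.012,0.03],0],[1,[0,0,0],0],[1,[0,0,0],0]]'
python3 - <<'E'
from h import *
report('6')
s=bot.snapshot('wrist'); wrist(s)
g=cv2.cvtColor(s["frame"],cv2.COLOR_RGB2GRAY)
print(cv2.HoughCircles(cv2.medianBlur(g,3),cv2.HOUGH_GRADIENT_ALT,1.5,20,param1=60,param2=.7,minRadius=15,maxRadius=40))
E
```

```text
time: 6.18
ee_pos: [0.6475, 0.1301, 0.3165]
tool_rot: [-0.004, 0.278, 0.961, -0.002]
force: [-0.7, 0.1, -0.0]
gripper_width: -0.0
time: 6.52
ee_pos: [0.6905, 0.1061, 0.3843]
tool_rot: [0.003, 0.278, 0.961, 0.001]
force: [-0.1, -0.1, -1.1]
gripper_width: 0.001
[0.6905 0.1061 0.3843] [-0.1 -0.1 -1.1]
top [(np.float64(0.1), np.float64(0.0))]
scene [(np.float64(0.9799999999999995), np.float64(0.5303878062897935))]
hub pred [186.48637992  76.94284897] 30.04103662575783 {'red': ([79.5, 150.4], 749), 'yellow': ([180.1, 212.7], 630), 'blue': ([513.5, 353.1], 9915)} {'red': [0.572, -0.0086], 'yellow': [0.6586, 0.0286], 'blue': [0.9492, 0.2183]}
[[[112.5       48.        23.355263]
  [121.5      102.        21.607828]
  [235.5      133.5       20.820099]
  [172.5      147.        20.51125 ]
  [232.5       16.5       22.361942]
  [186.        76.5       28.227835]
  [ 27.       195.        20.510416]
  [165.         1.5       20.09818 ]
  [ 81.       150.        17.33962 ]
  [336.        76.5       17.65706 ]]]
```

View pics/w6.png

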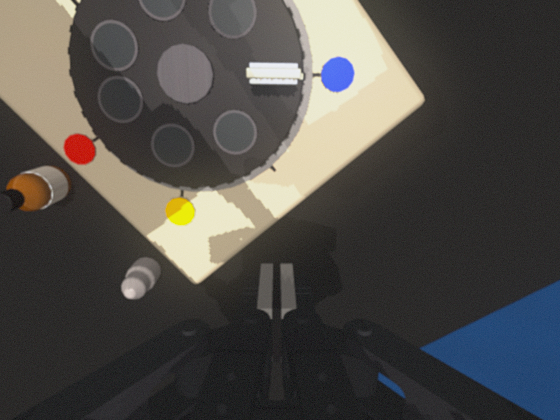

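View pics/s6.png

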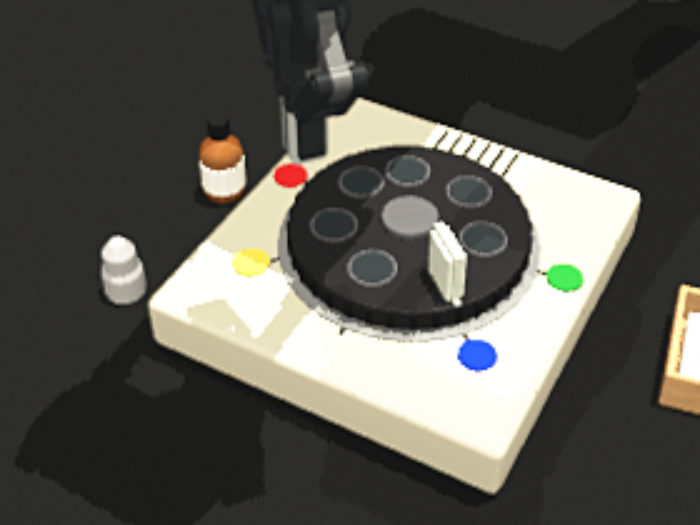

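```bash
python3 - <<'E'
from h import *
s=bot.snapshot('wrist'); fr=s["frame"]
# hub -> C ; blue
hub=(186-.0,76.); hsv=cv2.cvtColor(fr,cv2.COLOR_RGB2HSV)
m=cv2.inRange(hsv,(105,150,100),(130,255,255)); m[:,380:]=0; m[120:]=0
M=cv2.moments(m,True); b=(M['m10']/M['m00'],M['m01']/M['m00'])
# hub centre: least squares ellipse on threshold region
g=cv2.cvtColor(fr,cv2.COLOR_RGB2GRAY)
B=ray(s,b,.0525)[:2]
for dots_ in (1,):
    d=dots(s,(60,40,380,230)); W={k:ray(s,v[0],.0525)[:2] for k,v in d.items()}
    A={'blue':.873,'green':1.745,'yellow':-.873,'red':-1.745}
    f=lambda p:np.concatenate([[p[0]+.112*np.cos(p[2]+A[k])-W[k][0],p[1]+.112*np.sin(p[2]+A[k])-W[k][1]] for k in W])
    r=least_squares(f,[.577,.103,.14]); C=r.x[:2]; print({k:(np.round(v[0],1),v[1]) for k,v in d.items()},r.x,np.abs(r.fun).max())
print('hubpix C',ray(s,hub,.076),'pred',proj(s,[[*C,.076]]),'blue ang',np.arctan2(*(B-C)[::-1]))
print(fit_tab(s,C,np.arange(.9,1.12,.005),140),fit_tab(s,C,np.arange(.9,1.12,.005),115),fit_tab(s,C,np.arange(.9,1.12,.005),170))
S=5; x0,y0=210,40
im=cv2.resize(fr[y0:y0+80,x0:x0+160,::-1],None,fx=S,fy=S,interpolation=cv2.INTER_CUBIC)
im0=im.copy()
u=np.array([np.cos(r.x[2]+.873),np.sin(r.x[2]+.873)])
for z,c in((.07,(0,0,255)),(.11,(0,200,0)),(.0525,(255,0,255))):
    p=proj(s,[[*(C+.046*u),z],[*(C+.112*u),z]]); p=(p-[x0,y0]+.5)*S
    cv2.line(im,*[tuple(int(round(v)) for v in q) for q in p],c,1)
cv2.imwrite('pics/w7.png',im)
# stripe direction: rows profile along the tab
for x in range(246,310,4): print(x,g[60:90,x].tolist())
E
```

```text
{'red': (array([ 79.7, 151.3]), 756), 'yellow': (array([180.2, 213.7]), 633), 'blue': (array([338.5,  76.8]), 828)} [0.57559074 0.10295477 0.14222899] 0.0006168116167908633
hubpix C [0.57584767 0.10329128 0.076     ] pred [[185.397214    75.94225414]] blue ang 1.012524009655545
(np.float64(0.9900000000000001), np.float64(0.9312307201361557)) (np.float64(0.9900000000000001), np.float64(0.4283719829626124)) (np.float64(0.9850000000000001), np.float64(0.8761100048436575))
246 [77, 79, 78, 81, 78, 73, 77, 79, 76, 75, 73, 85, 95, 97, 91, 90, 87, 89, 93, 87, 83, 73, 74, 76, 79, 75, 74, 71, 73, 75]
250 [81, 82, 79, 77, 77, 105, 152, 175, 178, 178, 194, 225, 235, 234, 233, 231, 231, 229, 228, 222, 177, 122, 116, 134, 150, 135, 98, 72, 75, 75]
254 [84, 81, 80, 74, 83, 139, 217, 239, 237, 234, 232, 227, 233, 236, 234, 234, 233, 229, 228, 219, 187, 198, 233, 238, 237, 233, 180, 90, 49, 51]
258 [86, 89, 87, 77, 82, 140, 218, 237, 236, 236, 232, 228, 232, 234, 235, 235, 234, 235, 234, 231, 200, 163, 211, 236, 237, 234, 205, 113, 52, 47]
262 [87, 91, 90, 83, 87, 141, 218, 238, 236, 235, 230, 226, 
[... 1011 characters left out ...]
 238, 238, 235, 230, 224, 233, 236, 236, 236, 235, 235, 236, 236, 226, 195, 204, 228, 237, 240, 232, 158, 82, 65]
294 [94, 99, 96, 95, 92, 110, 179, 238, 240, 237, 232, 223, 233, 237, 236, 235, 236, 235, 235, 235, 229, 196, 190, 215, 232, 237, 233, 160, 82, 62]
298 [96, 99, 100, 98, 97, 99, 153, 217, 230, 226, 216, 216, 234, 238, 236, 236, 236, 236, 237, 237, 231, 193, 155, 181, 194, 191, 172, 116, 89, 88]
302 [83, 86, 90, 88, 87, 86, 82, 87, 90, 87, 81, 92, 115, 132, 130, 138, 172, 203, 213, 220, 227, 225, 147, 85, 81, 87, 89, 85, 83, 84]
306 [153, 166, 182, 187, 182, 177, 178, 188, 185, 178, 171, 167, 168, 163, 164, 149, 114, 109, 117, 117, 120, 124, 133, 159, 179, 178, 175, 171, 176, 179]
```

View pics/w7.png

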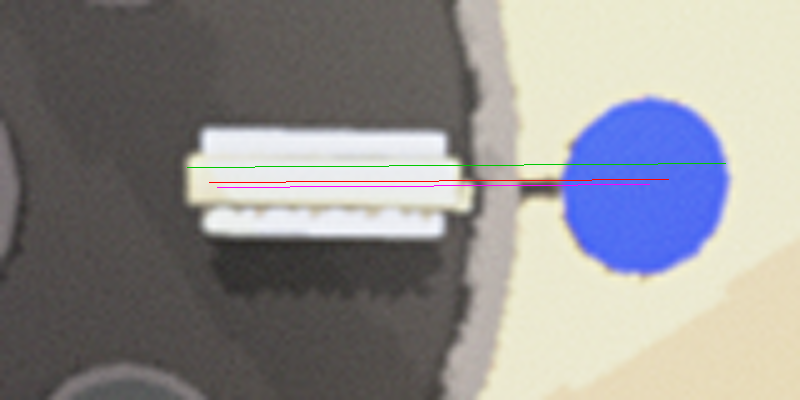

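The clean view shows the tab's edges tilted about 0.026 rad short of the bearing to blue: fit 0.988, target 1.014. I'll go back along the same path for a small final push.

```bash
python3 -m handwheel '[[1,[-0.02,0.012,-0.03],0],[1,[-0.02,0.012,-0.03],0],[1,[0,0,-0.035],0],[1,[0,0,-0.025],0],[1,[0,0,0],0]]'
python3 -m handwheel '[[1,[-0.011,0.007,0],0],[1,[-0.008,0.005,0],0],[1,[0,0,0],0],[1,[0,0,0],0],[1,[0,0,0],0]]'
```

```text
time: 7.18
ee_pos: [0.6433, 0.1315, 0.2522]
tool_rot: [-0.007, 0.277, 0.961, -0.003]
force: [-1.7, -0.3, -0.6]
gripper_width: -0.0
time: 7.6
ee_pos: [0.6296, 0.1439, 0.2631]
tool_rot: [0.002, 0.277, 0.961, 0.001]
force: [-0.3, -0.6, 0.3]
gripper_width: 0.003
```

```bash
python3 -m handwheel '[[1,[0,0,0],0],[1,[0,0,0],0],[1,[0,0,0],0]]'; python3 -m handwheel '[[1,[-0.002,0.0012,0],0],[1,[-0.002,0.0012,0],0.01],[1,[0,0,0],0],[1,[0,0,0],0],[1,[0,0,0],0]]'
```

```text
time: 7.85
ee_pos: [0.6292, 0.1433, 0.2612]
tool_rot: [0.0, 0.277, 0.961, 0.0]
force: [-0.1, 0.4, -0.2]
gripper_width: 0.001
time: 8.27
ee_pos: [0.6248, 0.1459, 0.2606]
tool_rot: [-0.0, 0.272, 0.962, -0.0]
force: [0.8, -0.0, 0.4]
gripper_width: -0.001
```

```bash
python3 -m handwheel '[[1,[-0.0007,0.0005,0],0],[1,[-0.0007,0.0004,0],0],[1,[0,0,0],0],[1,[0,0,0],0],[1,[0,0,0],0]]'
python3 -m handwheel '[[1,[0.004,-0.0025,0],0],[1,[0.008,-0.005,0],0],[1,[0.011,-0.007,0],0],[1,[0.0,0.0,0.025],0],[1,[0,0,0.035],0]]'
python3 -m handwheel '[[1,[0.02,-0.012,0.03],0],[1,[0.02,-0.012,0.03],0],[1,[0,0,0],0],[1,[0,0,0],0],[1,[0,0,0],0]]'
cat > m.py <<'E'
from h import *
import sys
s=bot.snapshot('wrist'); fr=s["frame"]
d=dots(s,(60,40,380,230)); W={k:ray(s,v[0],.0525)[:2] for k,v in d.items()}
A={'blue':.873,'green':1.745,'yellow':-.873,'red':-1.745}
f=lambda p:np.concatenate([[p[0]+.112*np.cos(p[2]+A[k])-W[k][0],p[1]+.112*np.sin(p[2]+A[k])-W[k][1]] for k in W])
r=least_squares(f,[.577,.103,.14]); C=r.x[:2]; print(r.x,'target',r.x[2]+.873,np.arctan2(*(W['blue']-C)[::-1]))
print([fit_tab(s,C,np.arange(.9,1.12,.004),t) for t in(130,140,170)])
S=5; x0,y0=210,40
im=cv2.resize(fr[y0:y0+80,x0:x0+160,::-1],None,fx=S,fy=S,interpolation=cv2.INTER_CUBIC)
u=np.array([np.cos(r.x[2]+.873),np.sin(r.x[2]+.873)])
for z,c in((.07,(0,0,255)),(.11,(0,200,0))):
    p=proj(s,[[*(C+.046*u),z],[*(C+.112*u),z]]); p=(p-[x0,y0]+.5)*S
    cv2.line(im,*[tuple(int(round(v)) for v in q) for q in p],c,1)
cv2.imwrite(f'pics/m{sys.argv[1]}.png',im)
report('m'+sys.argv[1])
E
python3 m.py 1
```

```text
time: 8.68
ee_pos: [0.6235, 0.1467, 0.2607]
tool_rot: [0.0, 0.272, 0.962, -0.0]
force: [1.1, -0.4, 0.3]
gripper_width: -0.002
time: 9.1
ee_pos: [0.646, 0.1309, 0.3164]
tool_rot: [-0.004, 0.273, 0.962, -0.002]
force: [-0.1, 0.0, -0.1]
gripper_width: 0.001
time: 9.52
ee_pos: [0.6869, 0.1076, 0.3802]
tool_rot: [-0.0, 0.273, 0.962, -0.0]
force: [0.2, 0.1, -0.5]
gripper_width: 0.005
[0.5751304  0.10307042 0.14256685] target 1.0155668458278608 1.0122253815564302
[(np.float64(1.012), np.float64(0.953763952811723)), (np.float64(1.012), np.float64(0.9418752651675859)), (np.float64(1.008), np.float64(0.878692879914984))]
[0.6862 0.1079 0.379 ] [ 0.3 -0.6  0.2]
top [(np.float64(0.1), np.float64(0.0))]
scene [(np.float64(1.0099999999999996), np.float64(0.5309073724007561))]
```

View pics/m1.png

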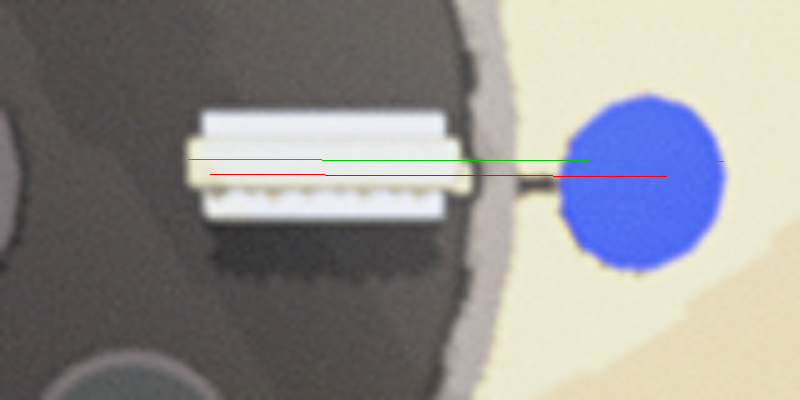

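```bash
python3 - <<'E'
from h import *
s=bot.snapshot('scene'); f=s["frame"][:,:,::-1]; a=cv2.imread('pics/scene0.png')
d=cv2.absdiff(a,f).max(2)
for n,(x0,y0,x1,y1) in {'slide':(383,252,468,322),'bottle':(198,184,220,224),'obj':(158,232,182,264)}.items(): print(n,float(np.mean(d[y0:y1,x0:x1]>50)))
cv2.imwrite('pics/final.png',f)
E
```

```text
slide 0.10672268907563025
bottle 0.07954545454545454
obj 0.06380208333333333
```

View pics/final.png

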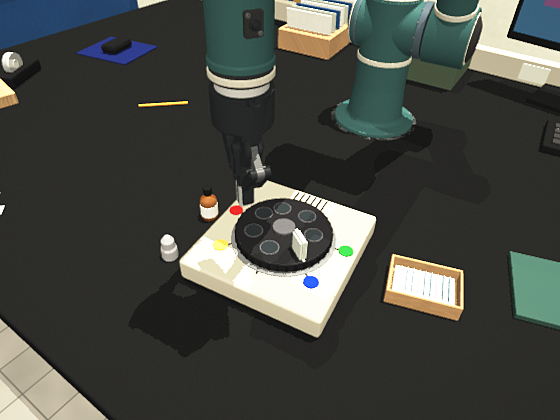

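The scene shows the tab pointing at blue (310,282). The slide box (425,287), bottle (208,205) and objective (169,248) are where they were, and the fingers are clear. I'm handing in.

```bash
python3 -c "
from workcell import bot
bot.job_done(); print(bot.observe()['time'])"
```

```text
the job is handed in; nothing more can be done
the job is handed in; nothing more can be done
```

I pushed the tab anticlockwise round to the blue dot with the shut fingers against its clockwise side. I backed off, found it about 0.026 rad short, gave it one small extra push, backed off and handed the job in at about 10 s.

**Alignment:** In the last wrist view, the tab fits at 1.008–1.012 rad against a blue bearing of 1.012–1.016, so it is within about 0.3–0.5°. The scene camera gave 1.010. The final top-camera fit found no match (score 0), so I ignored it.

**Contact and seating:** Measured tool forces stayed within about 2 N in every reading. The turret looks seated in the pictures, but I did not measure its lift separately.

**Other objects:** The slide box, bottle and objective appear in their starting places. A pixel comparison with the first picture showed 6–11% of pixels changed around them. I put this down to the arm's shadow and lighting, since I could see no shift, but I did not confirm it.

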